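Shut the reservoir valve and run the gauge comparator up to the red set hand

TASK

On the gauge comparator, first shut the reservoir valve: with one fingertip push its red lever clockwise, from in line with the pipe until it stands fully crosswise. Then push an arm of the four-armed star handle round clockwise with the fingertip, until the gauge's black pointer comes up to and stands on the red set hand without overshooting it. Only push: do not grip or force the lever or the handle, and leave everything else on the bench where it is.

Things in the scene. Friction and masses are not known exactly. Their poses are not given: they have to be found in the camera images.
- comparator: the gauge comparator, fixed: dark base plate 270 x 565 mm, top 40 mm above the bench. Origin on the bench below the star handle's axis, z up; the plate spans x -120 to 150, y -280 to 285 mm. Valve at y -170, gauge at y 220; amber reservoir (68 mm across, 146 mm above the bench) at x 105, y -240; teal transmitter under test (36 mm across, 188 mm high) at x -75, y 200 mm.
- star_hub (a point): point on the star handle's vertical axis, at the height of the arms' centre line (138 mm above the bench). The hub is 40 mm across and its top is 158 mm above the bench.
- star_arm0 (a point): middle of the pushing part of arm 1 of 4 of the star handle, 85 mm from the axis, on the arm's centre line. The arms stand level and square to each other: 10 mm steel rod with a black grip, 18 mm across, from 66 to 116 mm from the axis. They turn with the handle. Below the grips there is nothing taller than 90 mm above the bench.
- star_arm1 (a point): middle of the pushing part of arm 2 of 4 of the star handle, 85 mm from the axis, on the arm's centre line. The arms stand level and square to each other: 10 mm steel rod with a black grip, 18 mm across, from 66 to 116 mm from the axis. They turn with the handle. Below the grips there is nothing taller than 90 mm above the bench.
- star_arm2 (a point): middle of the pushing part of arm 3 of 4 of the star handle, 85 mm from the axis, on the arm's centre line. The arms stand level and square to each other: 10 mm steel rod with a black grip, 18 mm across, from 66 to 116 mm from the axis. They turn with the handle. Below the grips there is nothing taller than 90 mm above the bench.
- star_arm3 (a point): middle of the pushing part of arm 4 of 4 of the star handle, 85 mm from the axis, on the arm's centre line. The arms stand level and square to each other: 10 mm steel rod with a black grip, 18 mm across, from 66 to 116 mm from the axis. They turn with the handle. Below the grips there is nothing taller than 90 mm above the bench.
- star_handle (a joint): turn of the star handle, rad: 0 at the start (press wound back, on its stop), growing clockwise seen from above, up to 3.0. It turns stiffly (0.30 N m of friction, about 3.5 N at the grip, a little more when turned fast), stays where it is left, and turns the gauge's pointer 1.5 rad per rad.
- valve_axis (a point): point on the vertical axis of the reservoir valve's lever, at the height of the lever's centre (112 mm above the bench)
- valve_tip (a point): outer end of the red lever, 100 mm from its axis, on its centre line. The red sleeve runs from 42 to 100 mm from the axis, 19 mm wide and 13 mm tall; the line under it reaches 89 mm above the bench at most.
- valve_lever (a joint): turn of the valve lever, rad: 0 = in line with the pipe, pointing to the comparator's -y (open); grows clockwise seen from above to 1.571 = crosswise, pointing to the comparator's -x, against its stop (shut). It starts between 0 and 0.25, turns stiffly (0.18 N m of friction) and stays where it is left.
- pointer (a joint): the gauge's black pointer, rad: 0 on the zero mark, growing clockwise seen facing the dial, 4.712 at full scale (one big division is 0.471). Starts at 0 and follows the star handle: 1.5 times its turn.
- set_hand (a joint): the gauge's red set hand (lies under the pointer), rad on the same scale as the pointer; 1.4 to 2.9, differs from run to run and does not move
- dial_centre (a point): centre of the gauge's glass; the gauge is 124 mm across, faces up and 25 deg towards the comparator's +x, and its highest point is about 175 mm above the bench
- pointer_tip (a point): tip of the black pointer, 44 mm from its axis; x points outwards along the pointer, z out of the dial
- set_tip (a point): point on the red hand 44 mm from its axis; x points outwards along the hand, z out of the dial, y to the lower readings (anticlockwise)
- transmitter: spare pressure transmitter standing on the base plate, teal cylinder on a steel foot, 92 mm tall, 36 mm across; origin at the centre of its foot; must stay where it is
- adapter: brass stepped adapter standing on the base plate, 36 mm tall, 30 mm across; origin at the centre of its foot; must stay where it is
- plug_cap: small blue plastic cap standing on the base plate, 18 mm tall, 24 mm across; origin at the centre of its foot; must stay where it is
- spanner: steel spanner, 150 mm long, lying on the base plate; origin under its middle; must stay where it is
- calibrator: black hand-held calibrator with a keypad, 170 x 90 x 36 mm, lying on the bench; origin under its centre; must stay where it is
- spare_gauge: spare black gauge lying face up on the bench, 100 mm across, 32 mm tall, brass stem at its +x side; origin under its centre; must stay where it is

How it is judged:
On the way, in this order (a step that is already met when the one before it is completed fails the run):
1. the reservoir valve is shut (lever crosswise) with the pointer still near zero (value of joint valve_lever above 1.45 rad and value of joint pointer below 0.2 rad), for 0.2 s.
2. the pointer stands on the red set hand (angle between the x axis of pointer_tip and the x axis of set_tip, either way round below 0.12 rad and value of joint valve_lever above 1.45 rad), for 0.3 s.
At the end, for the whole second after the job is handed in: The valve lever stands crosswise (within 7 deg of its stop), the black pointer rests within 0.12 rad (2.5 % of the scale) of the red set hand, and every loose thing is within 20 mm of where it stood (all of step 2 and y of pointer_tip in the frame of set_tip between -0.008 and 0.008 m and velocity of joint pointer between -0.03 and 0.03 rad/s and distance of each of transmitter, adapter, plug_cap, spanner, calibrator, spare_gauge from where it was at the start of the episode below 0.02 m); the robot touches nothing.
It fails at once if the star handle is wound in before the valve is shut (pointer above 0.2 rad with the lever short of 1.3 rad) (value of joint valve_lever below 1.3 rad and value of joint pointer above 0.2 rad).
It fails at once if the pointer overshoots the red set hand (by more than about 0.2 rad) (y of pointer_tip in the frame of set_tip below -0.009 m and value of joint pointer above 1.4 rad).
It fails at once if the lever, the handle or another part of the comparator is gripped or forced (more than 35 N from the fingers) (contact force between the fingers and comparator above 35 N).
It fails at once if one of the loose things is picked up or shoved (moved more than 20 mm) (distance of any of transmitter, adapter, plug_cap, spanner, calibrator, spare_gauge from where it was at the start of the episode above 0.02 m).
It also fails if it takes over 58 s, if anything falls off the work surface, if the arm or the gripper's body presses on something with over 40 N, if the wrist force passes 120 N, or if a joint passes its speed limit or range.

ROBOT

A 6-joint arm with a two-finger parallel gripper is mounted at the origin on the work surface. World frame = base frame: x ahead of the robot, y to its left, z up, the work surface at z = 0. Lengths are in m, angles in rad, forces in N, time in s.
With the tool pointing down it reaches from about 0.35 to 0.725 m from the base axis. Payload 6 kg.
Tool frame: the origin (TCP) lies midway between the tips of the shut fingers; the grasp point (between the pads) lies 19 mm behind it; z points along the fingers, y is the line along which they close (so a half turn about z gives the same grasp; the last joint's range is limited). The gripper opens to 85 mm and grips with 20 to 120 N. Pads are 22 mm wide; open, the fingers measure 114 mm over their backs; the gripper's body (76 mm by 85 mm) begins 54 mm behind the grasp point. The pads swing forward as they close: fully open they stand 13 mm farther back than shut.
Start: joints at [-0.908, 0.04, 0.085, 0, -1.615, -0.334], TCP at [0.194, -0.568, 0.231] pointing down, gripper open.
Joint ranges: [-2.56, 2.56], [-1.29, 2.01], [-1.08, 1.49], [-3.29, 1.98], [-2.81, -0.18], [-2.99, 2.99]. Speed limits (rad/s): [2.57, 2.57, 3.01, 3.14, 3.14, 3.14].

INTERFACE

Orientations are given as a rotation vector (axis times angle).
In Python, from plant import ctrl gives the robot as it stands. The module is installed in compiled form; this text tells all that it offers.
- The arm moves only by the tool play_rows, never from a script. Its argument "plan" is a list of rows, each a list of 3 entries, a list of its own where there are three numbers: the closure, from -1 (fully open) to 1 (shut), then the shift along the tool's x, y, z normalised to -1 to 1, where 1 is 12 cm, then the turn about the tool's z normalised to -1 to 1, where 1 is pi rad. In form: [[hand, [dx, dy, dz], yaw], ...]. A call has 1 to 5 rows; each row is the pose to reach, as a shift and turn from the pose commanded when the call began, along the tool's axes at that moment, turning the shorter way round; what a row does not reach only later rows make up. A row lasts 1/10 s, in which the tool goes at most 50 mm and 8.59 degrees, less where a joint would pass 70% of its speed; a pose out of reach is approached as far as the arm can. A call with a number of a shift or a turn outside -1 to 1 is refused whole. A call with a gripper value outside its range is refused whole. The fingers move at their own pace and stop on an object; "force" is the grip in N (left out, the last holds). Time passes only in rows, so rows that repeat a pose let the fingers close. It gives the time, the measured TCP pose, the force, the opening and the grip force at its end, in the units of the state.
- ctrl.state(): the state, without advancing time (a new reading comes with each control period).
- ctrl.get_image(name): name is "side" or "top" or "wrist"; returns the picture (480x640x3 uint8, red, green, blue); there is no depth.
- ctrl.camera_info(name): a dict with "fov_y" (degrees; the focal length in pixels is half the picture's height over the tangent of half this angle, whatever the lens; pixels are square), "cx", "cy" (the principal point, pixels), "R" (3x3) and "t" (3): a world point X has camera coordinates R X + t; the wrist camera has in their place "hand_eye" (4x4, takes a point from camera to tool coordinates, whose origin is the TCP and whose axes are the flange's). Camera axes: x right, y down, z forward; pixel columns grow to the right and rows downward; lengths in m; the calibration is good to about 2 mm. A picture is of the moment at which its call begins: read the wrist's pose just before it. camera_info takes no time and is no camera call.
- ctrl.sign_off(): hands the job in; it is judged then, once.
Trained networks look in the newest picture that a camera, given by its name, has taken for a name from the list of things; names that differ only in an ending like _2 or _b are one class to them, and where a whole thing is asked for, a point or a joint stands for the part that bears it (a point fixed in the world has none). Each returns a list of dicts, best first, with "confidence" (0 to 1); they miss things now and then, are a little off and sometimes report something else, mostly with a low value. They report only what shows in the picture. A call takes as long as a camera call.
- ctrl.look_for(camera, target): "centre" ([x, y, z] in m, in the coordinates of the camera as it stood for that picture, good to about 4 mm: the middle of the surface that is visible of it).
- ctrl.cut_out(camera, target): "pixels" (480x640 bool, what is visible of it).
The state is a dict: "t": time; "joints": joint angles; "qvel": joint speeds; "joint_torque": joint torques, N m; "tool_pos": TCP position; "tool_rot": TCP orientation; "ft_force": force on the tool from outside, world axes, zero at the start; "wrist_torque": the same for the moment, N m; "width": finger opening in m; "grasp_force": force on a finger pad.
Only numpy, scipy, OpenCV 4.12 (cv2) and the standard library are available. Lean on these libraries where they do the work, as an engineer would, in place of code of your own. Each camera call takes 0.05 s, during which the arm holds its last target. There are 200 camera calls.

## Working session

There is one attempt and no reset: what is moved stays moved. The work goes in short steps, Python scripts to look and compute and a tool call to move; the robot and the scene stay as the last step left them, time stands still between calls to the robot, and variables do not carry over. Pictures are saved under pics/ and viewed, at most 10 in all, crops included, and the job is handed in when it is done.

Besides the shell and the picture viewer there is one more tool, called after "Call:" as a command line: name --argument value ..., lists and objects as JSON in quotes. play_rows: Moves the arm, as the interface text tells. Its arguments: {"type":"object","properties":{"plan":{"type":"array","items":{"type":"array"}},"force":{"type":"number"}},"required":["plan"]}

```bash
mkdir -p pics
cat > h.py <<'E'
import numpy as np,cv2
from scipy.spatial.transform import Rotation as Ro
from plant import ctrl
def save(n,f): 
    im=ctrl.get_image(n); cv2.imwrite('pics/'+f,im[:,:,::-1]); return im
def cam(n):
    c=ctrl.camera_info(n); f=240/np.tan(np.radians(c['fov_y']/2)); return c,f
def toworld(n,p):
    c,f=cam(n); return np.array(c['R']).T@(np.array(p)-np.array(c['t']))
def ray(n,u,v,z):
    c,f=cam(n); R=np.array(c['R']); o=-R.T@np.array(c['t']); d=R.T@np.array([(u-c['cx'])/f,(v-c['cy'])/f,1])
    return o+d*(z-o[2])/d[2]
def proj(n,X):
    c,f=cam(n); p=np.array(c['R'])@np.array(X)+np.array(c['t']); return c['cx']+f*p[0]/p[2],c['cy']+f*p[1]/p[2]
E
python3 - <<'E'
from h import *
np.set_printoptions(precision=4,suppress=True)
s=ctrl.state(); print(s['t'],s['tool_pos'],s['tool_rot'],s['ft_force'])
for n in ('top','side'):
    save(n,n+'0.png'); c,f=cam(n); print(n,f,c['cx'],c['cy'],-np.array(c['R']).T@np.array(c['t']))
    for t in ['comparator','star_hub','star_arm0','star_arm1','star_arm2','star_arm3','valve_axis','valve_tip','dial_centre','pointer_tip','set_tip']:
        for r in ctrl.look_for(n,t)[:4]: print(n,t,round(r['confidence'],2),toworld(n,r['centre']))
print(ctrl.state()['t'])
E
```

```text
0.0 [ 0.1937 -0.5675  0.2302] [ 0.5141 -3.0988 -0.0028] [-0.8461 -0.6162  0.0611]
top 457.9011042680915 313.89587097008814 239.83159376446082 [0.3981 0.0055 1.1429]
top comparator 0.98 [0.5786 0.0185 0.0407]
top star_hub 0.85 [0.5695 0.0233 0.1454]
top star_hub 0.75 [0.5691 0.0236 0.1457]
top star_arm0 0.75 [0.5692 0.0181 0.1465]
top star_arm1 0.75 [0.5692 0.0181 0.1465]
top star_arm2 0.75 [0.5692 0.0181 0.1465]
top star_arm3 0.75 [0.5692 0.0181 0.1465]
top valve_axis 0.72 [0.5756 0.0174 0.0394]
top valve_axis 0.72 [0.5748 0.0242 0.1411]
top valve_tip 0.97 [ 0.5819 -0.1899  0.1218]
top valve_tip 0.45 [0.5692 0.0213 0.1434]
top valve_tip 0.22 [0.5667 0.019  0.146 ]
top dial_centre 0.59 [0.5731 0.2433 0.1444]
side 622.0837169634726 329.7053317977484 230.93095034323852 [0.188  0.8393 1.0888]
side comparator 0.78 [0.5687 0.0899 0.0388]
side star_arm0 0.97 [0.5688 0.0395 0.1446]
side star_arm1 0.97 [0.5688 0.0395 0.1446]
side star_arm2 0.97 [0.5688 0.0395 0.1446]
side star_arm3 0.97 [0.5688 0.0395 0.1446]
side valve_axis 0.62 [0.5693 0.0813 0.0414]
side valve_axis 0.35 [0.5666 0.0422 0.1432]
side valve_tip 0.75 [ 0.5823 -0.1773  0.1163]
side dial_centre 0.57 [0.5771 0.2594 0.1463]
side set_tip 0.47 [ 0.6895 -0.0603  0.0518]
1.2
```

View pics/top0.png

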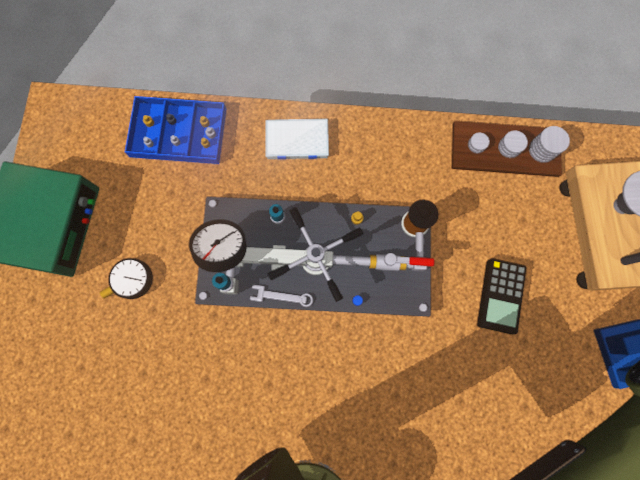

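View pics/side0.png

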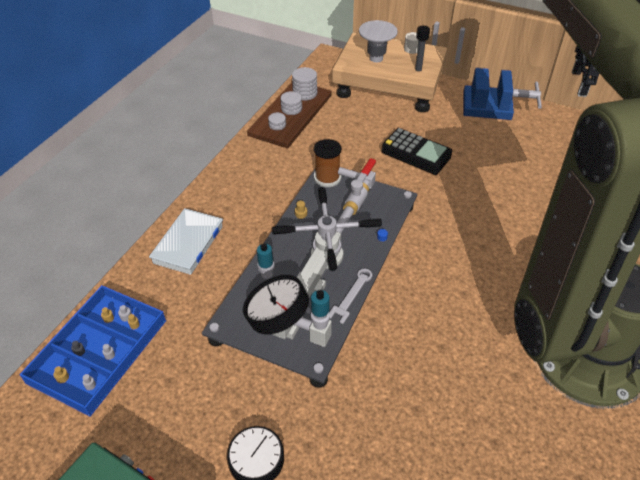

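The top view shows the star hub at about (316,256), with grip tips at (295,211), (361,233), (339,299) and (271,275). The red lever runs to (433,262), and the gauge is at (218,243). The side view agrees with this layout. Next I'll take an enlarged crop and work out the numbers.

Run:
```python
from h import *
np.set_printoptions(precision=4,suppress=True)
im=cv2.imread('pics/top0.png'); cv2.imwrite('pics/crop0.png',cv2.resize(im[190:320,190:450],None,fx=3,fy=3,interpolation=cv2.INTER_CUBIC))
hub=(ray('top',361,233,.138)+ray('top',271,275,.138)+ray('top',295,211,.138)+ray('top',339,299,.138))/4
print('hub',hub)
for uv in [(361,233),(339,299),(271,275),(295,211)]:
    d=ray('top',*uv,.138)-hub; print(uv,np.hypot(*d[:2]),np.degrees(np.arctan2(d[1],d[0])))
r=im.astype(int); m=(r[:,:,2]>150)&(r[:,:,1]<70)&(r[:,:,0]<70); m[:, :380]=0;m[:,460:]=0;m[:230]=0;m[300:]=0
ys,xs=np.nonzero(m); P=np.array([ray('top',x,y,.1185) for x,y in zip(xs,ys)])[:,:2]
c=P.mean(0); w,v=np.linalg.eigh(np.cov((P-c).T)); print('lever n',len(P),c,v[:,1],P.min(0),P.max(0))
m=ctrl.cut_out('top','comparator')
if m:
    q=m[0]['pixels'].astype(np.uint8); print(cv2.minAreaRect(np.argwhere(q)[:,::-1].astype(np.int32)))
for uv in [(207,198),(434,207),(431,316),(197,304)]: print(ray('top',*uv,.04)[:2])
for n in ('transmitter','adapter','plug_cap','spanner'):
    for r in ctrl.look_for('top',n)[:2]: print(n,round(r['confidence'],2),toworld('top',r['centre']))
```

```text
hub [0.575  0.0208 0.138 ]
(361, 233) 0.11090248370750617 -59.758910764989125
(339, 299) 0.11121192652147312 -149.07466293466106
(271, 275) 0.1109278697618233 119.85100998006321
(295, 211) 0.11045649910844699 30.91818143493954
lever n 173 [ 0.5811 -0.2169] [-0.0076  1.    ] [ 0.573 -0.243] [ 0.5895 -0.1907]
((356.5, 300.0), (10.0, 11.0), 90.0)
[0.712 0.308]
[ 0.7347 -0.2601]
[ 0.4655 -0.261 ]
[0.4476 0.2974]
transmitter 0.6 [0.6679 0.1213 0.1281]
adapter 0.46 [ 0.6844 -0.0655  0.0586]
spanner 0.69 [0.4826 0.1067 0.0454]
```

View pics/crop0.png

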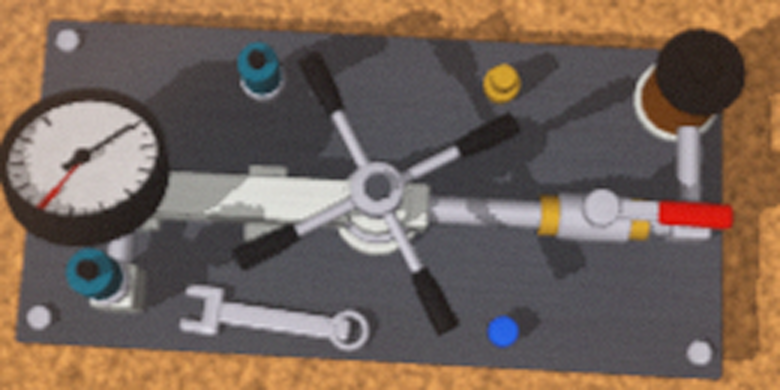

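The crop shows the pointer (black) at the upper right of the dial and the red hand at the lower left. It also shows the lever nearly in line with the pipe, and the star arms at about 30° + 90°k. The sizes check out: grip ends measure 111 mm from the axis (116 expected) and the red sleeve spans y -0.191 to -0.243. I'll write a small planner and then start moving.

```bash
cat >> h.py <<'E'
import json
HUB=np.array([.575,.021]); PSI=.036; VAX=np.array([.581,-.149])
def start():
    s=ctrl.state(); R=Ro.from_rotvec(s['tool_rot']).as_matrix()
    return [*map(float,s['tool_pos']),float(np.arctan2(R[1,1],R[0,1]))]
def load(): return json.load(open('cmd.json'))
def put(c): json.dump(list(map(float,c)),open('cmd.json','w'))
# pose = x,y,z,a ; a = world angle of tool y; tool x angle = a+90deg (z down)
def rows(targets,c=None,save_=True):
    c=load() if c is None else c; out=[]
    ey=np.array([np.cos(c[3]),np.sin(c[3])]); ex=np.array([-ey[1],ey[0]])
    for t in targets:
        d=np.array(t[:2])-c[:2]; w=-((t[3]-c[3]+np.pi)%(2*np.pi)-np.pi)/np.pi
        out.append([round(d@ex/.12,3),round(d@ey/.12,3),round((c[2]-t[2])/.12,3),round(w,3)])
    o=out[-1]; xy=np.array(c[:2])+.12*(o[0]*ex+o[1]*ey)
    if save_: put([*xy,c[2]-.12*o[2],c[3]-o[3]*np.pi])
    print(json.dumps([[1,q[:3],q[3]] for q in out])); return out
def off(axis,phi,r,d,z):
    u=np.array([np.cos(phi),np.sin(phi)]); n=np.array([-u[1],u[0]])
    p=np.array(axis)+r*u+d*n; return [*p,z,phi+np.pi]
def valve(th,d=.0205,r=.075,z=.100): return off(VAX,-np.pi/2+PSI-th,r,d,z)
def star(phideg,d=.020,r=.085,z=.122): return off(HUB,np.radians(phideg),r,d,z)
E
python3 - <<'E'
from h import *
s=ctrl.state(); R=Ro.from_rotvec(s['tool_rot']).as_matrix(); print(R.round(3))
c=start(); put(c); print(c)
g=valve(.03,d=.041); print(g)
# approach: x/y gap >12cm so several calls; waypoints
c0=np.array(c); up=np.array([*g[:2],.225,g[3]]); up[3]=c0[3]+((up[3]-c0[3]+np.pi)%(2*np.pi)-np.pi)
for a,b in [(0,.2),(.2,.45),(.45,.7),(.7,1)]:
    rows([c0+(up-c0)*(a+(b-a)*k) for k in (.33,.67,1,1)])
rows([[*g[:2],z,g[3]] for z in (.19,.15,.115,.1,.1)],save_=True)
E
```

```text
[[-0.946 -0.323 -0.   ]
 [-0.323  0.946  0.   ]
 [ 0.     0.    -1.   ]]
[0.1937456684483107, -0.5678319557564266, 0.23125940111217883, 1.8995549671232017]
[np.float64(0.6224492593022188), np.float64(-0.22375265148004733), 0.1, 1.5767963267948966]
[[1, [-0.284, 0.103, 0.003], 0.007], [1, [-0.577, 0.209, 0.007], 0.014], [1, [-0.861, 0.312, 0.01], 0.021], [1, [-0.861, 0.312, 0.01], 0.021]]
[[1, [-0.346, 0.152, 0.005], 0.008], [1, [-0.703, 0.308, 0.009], 0.017], [1, [-1.049, 0.46, 0.013], 0.025], [1, [-1.049, 0.46, 0.013], 0.025]]
[[1, [-0.333, 0.179, 0.005], 0.009], [1, [-0.676, 0.363, 0.009], 0.017], [1, [-1.009, 0.541, 0.014], 0.026], [1, [-1.009, 0.541, 0.014], 0.026]]
[[1, [-0.381, 0.247, 0.005], 0.01], [1, [-0.774, 0.5, 0.01], 0.021], [1, [-1.155, 0.746, 0.015], 0.031], [1, [-1.155, 0.746, 0.015], 0.031]]
[[1, [0.0, 0.0, 0.292], -0.0], [1, [0.0, 0.0, 0.625], -0.0], [1, [0.0, 0.0, 0.917], -0.0], [1, [0.0, 0.0, 1.042], -0.0], [1, [0.0, 0.0, 1.042], -0.0]]
```

Call:
play_rows --plan '[[1,[-0.28,0.1,0],0],[1,[-0.58,0.21,0],0.01],[1,[-0.86,0.31,0],0.02],[1,[-0.86,0.31,0],0.02]]'

```text
t: 1.85
tool_pos: [0.2821, -0.4974, 0.2314]
tool_rot: [-0.421, 3.112, 0.0]
ft_force: [-0.1, -0.4, -0.1]
width: 0.0282
grasp_force: 0.0
```

Call:
play_rows --plan '[[1,[-0.35,0.15,0],0.01],[1,[-0.7,0.31,0],0.02],[1,[-1,0.44,0],0.025],[1,[-1,0.44,0],0.025]]'

```text
t: 2.25
tool_pos: [0.3839, -0.4145, 0.2309]
tool_rot: [-0.3, 3.127, 0.001]
ft_force: [0.0, -0.0, -0.4]
width: 0.0004
grasp_force: 0.0
```

Call:
play_rows --plan '[[1,[-0.34,0.18,0],0.01],[1,[-0.68,0.36,0],0.02],[1,[-1,0.54,0],0.026],[1,[-1,0.54,0],0.026]]'

```text
t: 2.65
tool_pos: [0.4896, -0.3284, 0.2302]
tool_rot: [0.172, -3.136, -0.002]
ft_force: [-0.5, -0.1, -0.9]
width: -0.0003
grasp_force: 0.0
```

Run:
```python
from h import *
c=start(); put(c); print(c,ctrl.state()['t'],ctrl.state()['width'])
g=valve(.03,d=.041)
rows([[*g[:2],.225,g[3]]])
print(np.array(g[:2])-c[:2])
```

```text
[0.4896156854635104, -0.32835122824602986, 0.23022575356558805, 1.6801308444094598] 2.65 -0.00031731048853111444
[[1, [-1.195, 0.746, 0.044], 0.033]]
[0.13283357 0.10459858]
```

Call:
play_rows --plan '[[1,[-0.4,0.3,0],0.02],[1,[-0.8,0.6,0],0.033],[1,[-1,0.746,0.02],0.033],[1,[-1,0.746,0.04],0.033]]'

```text
t: 3.05
tool_pos: [0.5995, -0.2261, 0.2245]
tool_rot: [0.01, -3.14, -0.002]
ft_force: [-0.8, -0.5, -0.0]
width: 0.0002
grasp_force: 0.0
```

Run:
```python
from h import *
c=start(); put(c); print(c,ctrl.state()['t'])
g=valve(.03,d=.041)
rows([[*g[:2],z,g[3]] for z in (.21,.17,.13,.112,.112)])
save('side','s1.png');im=save('top','t1.png')
cv2.imwrite('pics/t1c.png',np.hstack([cv2.resize(cv2.imread('pics/t1.png')[190:320,330:450],None,fx=3,fy=3),cv2.resize(cv2.imread('pics/s1.png')[110:240,290:420],None,fx=3,fy=3)]))
```

```text
[0.5994559996138599, -0.226121841677277, 0.2244630634621859, 1.5770124111970238] 3.05
[[1, [-0.192, 0.019, 0.121], 0.0], [1, [-0.192, 0.019, 0.454], 0.0], [1, [-0.192, 0.019, 0.787], 0.0], [1, [-0.192, 0.019, 0.937], 0.0], [1, [-0.192, 0.019, 0.937], 0.0]]
```

View pics/t1c.png

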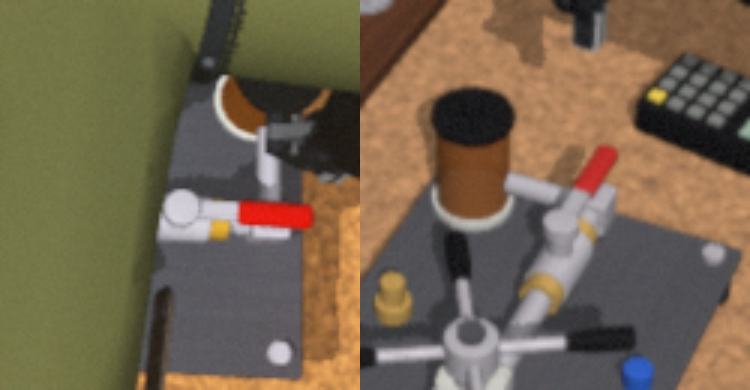

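The finger hangs above and behind the lever, with a clear gap to the reservoir. I'll go down there.

Call:
play_rows --plan '[[1,[-0.19,0.02,0.1],0],[1,[-0.19,0.02,0.4],0],[1,[-0.19,0.02,0.7],0],[1,[-0.19,0.02,0.94],0],[1,[-0.19,0.02,1],0]]'

```text
t: 3.65
tool_pos: [0.6171, -0.2278, 0.1026]
tool_rot: [0.0, -3.136, -0.002]
ft_force: [0.0, -0.4, -0.9]
width: -0.0001
grasp_force: 0.0
```

Run:
```python
from h import *
c=start(); put(c); print(c,ctrl.state()['ft_force'])
rows([valve(t,d) for t,d in ((.03,.034),(.03,.027),(.04,.021),(.08,.0205),(.13,.0205))])
rows([valve(t) for t in np.linspace(.13,.48,6)[1:]])
rows([valve(t) for t in np.linspace(.48,.83,6)[1:]])
rows([valve(t) for t in np.linspace(.83,1.18,6)[1:]])
rows([valve(t) for t in np.linspace(1.18,1.46,6)[1:]])
```

```text
[0.6170899193888237, -0.2277672219501293, 0.10256582661324001, 1.5710215438350514] [ 0.02271869 -0.38548091 -0.86625148]
[[1, [0.014, 0.033, 0.021], -0.002], [1, [0.072, 0.033, 0.021], -0.002], [1, [0.128, 0.031, 0.021], 0.001], [1, [0.158, 0.025, 0.021], 0.014], [1, [0.189, 0.018, 0.021], 0.03]]
[[1, [0.044, -0.01, 0.0], 0.022], [1, [0.089, -0.018, 0.0], 0.045], [1, [0.134, -0.022, 0.0], 0.067], [1, [0.18, -0.023, 0.0], 0.089], [1, [0.225, -0.021, 0.0], 0.111]]
[[1, [0.044, -0.01, 0.0], 0.023], [1, [0.089, -0.017, 0.0], 0.045], [1, [0.134, -0.021, 0.0], 0.067], [1, [0.18, -0.022, 0.0], 0.09], [1, [0.225, -0.02, 0.0], 0.112]]
[[1, [0.044, -0.01, 0.0], 0.022], [1, [0.089, -0.018, 0.0], 0.044], [1, [0.134, -0.022, 0.0], 0.067], [1, [0.179, -0.023, 0.0], 0.089], [1, [0.225, -0.021, 0.0], 0.111]]
[[1, [0.035, -0.008, 0.0], 0.018], [1, [0.071, -0.015, 0.0], 0.036], [1, [0.107, -0.019, 0.0], 0.054], [1, [0.143, -0.022, 0.0], 0.072], [1, [0.179, -0.022, 0.0], 0.089]]
```

Call:
play_rows --plan '[[1,[0,0,0],0],[1,[0,0,0],0],[1,[0,0,0],0]]'

```text
t: 3.95
tool_pos: [0.6207, -0.2273, 0.1092]
tool_rot: [-0.003, 3.138, -0.001]
ft_force: [-0.1, 0.0, -0.1]
width: 0.0001
grasp_force: 0.0
```

Run:
```python
from h import *
c=start(); put(c); print(c)
rows([valve(t,d) for t,d in ((.03,.034),(.03,.027),(.04,.021),(.08,.0205),(.13,.0205))])
```

```text
[0.6207485130043636, -0.22727452002297993, 0.1092453470489782, 1.5726275248407084]
[[1, [0.044, 0.029, 0.077], -0.001], [1, [0.102, 0.029, 0.077], -0.001], [1, [0.159, 0.027, 0.077], 0.002], [1, [0.188, 0.021, 0.077], 0.015], [1, [0.22, 0.014, 0.077], 0.031]]
```

Call:
play_rows --plan '[[1,[0.044,0.029,0.077],0],[1,[0.1,0.029,0.077],0],[1,[0.16,0.027,0.077],0],[1,[0.19,0.021,0.077],0.015],[1,[0.22,0.014,0.077],0.03]]'

```text
t: 4.45
tool_pos: [0.594, -0.225, 0.0984]
tool_rot: [0.147, 3.135, 0.0]
ft_force: [2.6, 1.5, -0.6]
width: 0.0
grasp_force: 1.4
```

Call:
play_rows --plan '[[1,[0.044,-0.01,0],0.022],[1,[0.09,-0.018,0],0.045],[1,[0.134,-0.022,0],0.067],[1,[0.18,-0.023,0],0.089],[1,[0.225,-0.021,0],0.111]]'

```text
t: 4.95
tool_pos: [0.5671, -0.225, 0.0987]
tool_rot: [0.69, 3.061, 0.001]
ft_force: [4.2, 0.6, -0.6]
width: -0.0003
grasp_force: 1.5
```

Call:
play_rows --plan '[[1,[0.044,-0.01,0],0.022],[1,[0.09,-0.018,0],0.045],[1,[0.134,-0.022,0],0.067],[1,[0.18,-0.023,0],0.089],[1,[0.225,-0.021,0],0.111]]'

```text
t: 5.45
tool_pos: [0.5416, -0.216, 0.0988]
tool_rot: [1.211, 2.895, 0.001]
ft_force: [3.6, -1.1, -1.5]
width: -0.0003
grasp_force: 1.4
```

Call:
play_rows --plan '[[1,[0.044,-0.01,0],0.022],[1,[0.09,-0.018,0],0.045],[1,[0.134,-0.022,0],0.067],[1,[0.18,-0.023,0],0.089],[1,[0.225,-0.021,0],0.111]]'

```text
t: 5.95
tool_pos: [0.5206, -0.1988, 0.0988]
tool_rot: [1.695, 2.641, 0.002]
ft_force: [3.6, -2.4, -1.1]
width: 0.0
grasp_force: 1.4
```

Call:
play_rows --plan '[[1,[0.035,-0.008,0],0.018],[1,[0.071,-0.015,0],0.036],[1,[0.107,-0.019,0],0.054],[1,[0.143,-0.022,0],0.072],[1,[0.179,-0.022,0],0.089]]'

```text
t: 6.45
tool_pos: [0.5087, -0.1868, 0.0984]
tool_rot: [-2.031, -2.391, -0.012]
ft_force: [0.8, 0.8, 0.6]
width: 0.0
grasp_force: 0.0
```

Run:
```python
from h import *
put(valve(1.46)); print(valve(1.46),start())
rows([valve(t) for t in np.linspace(1.46,1.6,6)[1:]])
```

```text
[np.float64(0.5098051717234711), np.float64(-0.18024974282575076), 0.1, 0.14679632679489663] [0.5087464212049803, -0.1868149820977889, 0.0983924308712038, 0.16230749617645676]
[[1, [0.018, -0.005, 0.0], 0.009], [1, [0.035, -0.009, 0.0], 0.018], [1, [0.053, -0.012, 0.0], 0.027], [1, [0.071, -0.015, 0.0], 0.036], [1, [0.089, -0.018, 0.0], 0.045]]
```

Call:
play_rows --plan '[[1,[0,0,0],0],[1,[0,0,0],0]]'

```text
t: 6.65
tool_pos: [0.5087, -0.1873, 0.0976]
tool_rot: [-2.03, -2.39, -0.011]
ft_force: [-0.0, -0.0, -0.4]
width: -0.0001
grasp_force: 0.0
```

Run:
```python
from h import *
np.set_printoptions(precision=3,suppress=True)
s=ctrl.state();print(start(),s['joints'],s['ft_force'])
save('top','t2.png');save('side','s2.png')
cv2.imwrite('pics/t2c.png',np.hstack([cv2.resize(cv2.imread('pics/t2.png')[190:320,330:450],None,fx=3,fy=3),cv2.resize(cv2.imread('pics/s2.png')[110:240,290:420],None,fx=3,fy=3)]))
```

```text
[0.5086598169373674, -0.18733366247834718, 0.097556418660452, 0.1626159421780979] [ 0.012 -0.086 -0.28  -0.009 -1.376 -2.989] [-0.014 -0.011 -0.418]
```

View pics/t2c.png

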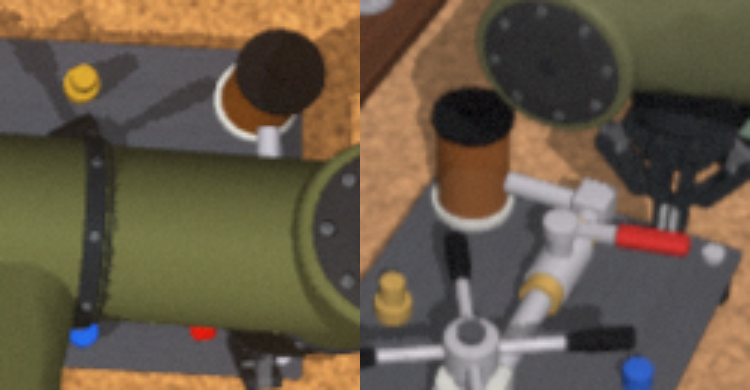

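The wrist joint is at its range limit (j6 = -2.99), so the turn stalled just before the end. The side view shows the red lever nearly crosswise, ending at about (688,240) in the crop. I'll turn the tool back slightly and finish with a straight push in +y.

Run:
```python
from h import *
c=start(); put(c)
rows([[.503,-.190,.099,.2],[.497,-.190,.1,.24],[.497,-.187,.1,.25],[.497,-.184,.1,.25],[.497,-.182,.1,.25]])
rows([[.497,-.180,.1,.25],[.497,-.178,.1,.25],[.497,-.1765,.1,.25],[.497,-.175,.1,.25]])
```

```text
[[1, [-0.016, -0.05, -0.014], -0.012], [1, [-0.007, -0.1, -0.023], -0.025], [1, [0.017, -0.096, -0.023], -0.028], [1, [0.042, -0.092, -0.023], -0.028], [1, [0.058, -0.089, -0.023], -0.028]]
[[1, [0.017, 0.004, 0.0], 0.0], [1, [0.033, 0.008, 0.0], 0.0], [1, [0.045, 0.012, 0.0], 0.0], [1, [0.057, 0.015, 0.0], 0.0]]
```

Call:
play_rows --plan '[[1,[-0.016,-0.05,-0.014],-0.012],[1,[-0.007,-0.1,-0.023],-0.026],[1,[0.017,-0.096,-0.023],-0.03],[1,[0.042,-0.092,-0.023],-0.03],[1,[0.058,-0.09,-0.023],-0.03]]'

```text
t: 7.25
tool_pos: [0.4968, -0.182, 0.0999]
tool_rot: [-1.916, -2.483, -0.009]
ft_force: [-1.4, -2.8, -0.9]
width: 0.0003
grasp_force: 1.3
```

Call:
play_rows --plan '[[1,[0,0,0],0],[1,[0,0,0],0]]'

```text
t: 7.45
tool_pos: [0.497, -0.1818, 0.0998]
tool_rot: [-1.915, -2.483, -0.01]
ft_force: [0.2, -1.8, 0.6]
width: -0.0003
grasp_force: 0.7
```

In contact (2.8 N) and tracking exactly, so I'll push to the stop.

Call:
play_rows --plan '[[1,[0.017,0.004,0],0],[1,[0.033,0.008,0],0],[1,[0.045,0.012,0],0],[1,[0.06,0.015,0],0]]'

```text
t: 7.85
tool_pos: [0.4967, -0.1744, 0.0999]
tool_rot: [-1.915, -2.483, -0.01]
ft_force: [-1.2, -2.5, -1.0]
width: 0.0002
grasp_force: 1.3
```

Call:
play_rows --plan '[[1,[0.008,0.002,0],0],[1,[0.016,0.004,0],0],[1,[0.016,0.004,0],0]]'

```text
t: 8.15
tool_pos: [0.4968, -0.1723, 0.1]
tool_rot: [-1.915, -2.484, -0.011]
ft_force: [-1.8, -1.7, 0.6]
width: -0.0001
grasp_force: 0.9
```

Call:
play_rows --plan '[[1,[0.008,0.002,0],0],[1,[0.016,0.004,0],0],[1,[0.016,0.004,0],0]]'

```text
t: 8.45
tool_pos: [0.4968, -0.1704, 0.1001]
tool_rot: [-1.915, -2.484, -0.011]
ft_force: [-0.9, -1.5, -0.6]
width: 0.0001
grasp_force: 1.0
```

Run:
```python
from h import *
np.set_printoptions(precision=3,suppress=True)
im=save('side','s3.png').astype(int)
m=(im[:,:,0]>140)&(im[:,:,1]<70)&(im[:,:,2]<70); m[:120]=0;m[230:]=0;m[:,:330]=0;m[:,440:]=0
ys,xs=np.nonzero(m); P=np.array([ray('side',x,y,.112) for x,y in zip(xs,ys)])[:,:2]
c=P.mean(0); print(len(P),c,P.min(0),P.max(0)); d=c-VAX; print('theta from axis',-(np.arctan2(d[1],d[0]) - (-np.pi/2+PSI))%(2*np.pi))
w,v=np.linalg.eigh(np.cov((P-c).T)); print('axis',v[:,1], -np.pi/2+PSI, np.arctan2(-abs(v[1,1])*np.sign(v[0,1]*v[1,1]),-abs(v[0,1])))
```

```text
161 [ 0.513 -0.148] [ 0.485 -0.159] [ 0.54  -0.137]
theta from axis 1.620647937564577
axis [-1.    -0.001] -1.5347963267948965 -3.1405849669349886
```

Call:
play_rows --plan '[[1,[0.008,0.002,0],0],[1,[0.016,0.004,0],0],[1,[0.024,0.006,0],0],[1,[0.024,0.006,0],0]]'

```text
t: 8.9
tool_pos: [0.4966, -0.1696, 0.1002]
tool_rot: [-1.918, -2.484, -0.006]
ft_force: [0.9, -11.0, -2.4]
width: 0.0001
grasp_force: 6.1
```

The force rose to 11 N with no further movement, so the lever is on its stop. I'll back off and lift.

Call:
play_rows --plan '[[1,[-0.08,-0.02,0],0],[1,[-0.16,-0.04,-0.1],0],[1,[-0.16,-0.04,-0.5],0],[1,[-0.16,-0.04,-0.9],0],[1,[-0.16,-0.04,-1],-0.04]]'

```text
t: 9.4
tool_pos: [0.499, -0.1896, 0.228]
tool_rot: [1.753, 2.601, 0.018]
ft_force: [0.7, 0.0, 0.6]
width: -0.0004
grasp_force: 0.0
```

Call:
play_rows --plan '[[1,[0,0,0],-0.04],[1,[0,0,0],-0.09],[1,[0,0,0],-0.13],[1,[0,0,0],-0.18],[1,[0,0,0],-0.18]]'

```text
t: 9.9
tool_pos: [0.4974, -0.1885, 0.2211]
tool_rot: [-0.959, -2.99, -0.014]
ft_force: [-0.3, 0.2, -0.2]
width: 0.0002
grasp_force: 0.0
```

Run:
```python
from h import *
np.set_printoptions(precision=3,suppress=True)
c=start(); put(c); print(c,star(-60,.042))
g=star(-60,.042); c=np.array(c)
t=np.array([*g[:2],c[2],c[3]])
rows([np.r_[c[:3]+(t-c)[:3]*k,c[3]+min(.14*i,2.09-c[3])] for i,k in ((1,.2),(2,.4),(3,.6),(4,.6),(5,.6))])
im=save('side','s4.png').astype(int)
m=(im[:,:,0]>140)&(im[:,:,1]<70)&(im[:,:,2]<70); m[:120]=0;m[230:]=0;m[:,:330]=0;m[:,440:]=0
ys,xs=np.nonzero(m); P=np.array([ray('side',x,y,.112) for x,y in zip(xs,ys)])[:,:2]
c=P.mean(0); print(len(P),c); w,v=np.linalg.eigh(np.cov((P-c).T)); v=v[:,1]*np.sign(-v[0,1]); print(v)
# dial angles from the initial top picture
n=np.array([np.sin(np.radians(25))*np.cos(PSI),np.sin(np.radians(25))*np.sin(PSI),np.cos(np.radians(25))])
C=np.array([HUB[0]-.22*np.sin(PSI),HUB[1]+.22*np.cos(PSI),.147])
def dial(cn,u,v,p=False):
    c,f=cam(cn);R=np.array(c['R']);o=-R.T@np.array(c['t']);d=R.T@np.array([(u-c['cx'])/f,(v-c['cy'])/f,1]);return o+d*((C-o)@n)/(d@n)
e1=np.array([np.cos(PSI),np.sin(PSI),0]);e1=e1-n*(e1@n);e1/=np.linalg.norm(e1);e2=np.cross(n,e1)
def ang(a,b):
    q=dial('top',190+b[0]/3,190+b[1]/3)-dial('top',190+a[0]/3,190+a[1]/3);return np.arctan2(q@e2,q@e1),np.linalg.norm(q)
p=ang((82,156),(140,123)); r=ang((82,156),(42,205)); print(p,r,(p[0]-r[0])%(2*np.pi))
```

```text
[0.49738516199825944, -0.188494163881318, 0.2211059224445956, 0.9500793658085105] [np.float64(0.6538730669589463), np.float64(-0.03161215932167728), 0.122, np.float64(2.0943951023931957)]
[[1, [-0.06, 0.364, 0.0], -0.045], [1, [-0.12, 0.729, 0.0], -0.089], [1, [-0.18, 1.093, 0.0], -0.134], [1, [-0.18, 1.093, 0.0], -0.178], [1, [-0.18, 1.093, 0.0], -0.223]]
165 [ 0.512 -0.148]
[-1.    -0.019]
(np.float64(-0.8565653601471788), np.float64(0.051039485161902085)) (np.float64(2.703280981871792), np.float64(0.050333611844907575)) 2.7233389651606155
```

Call:
play_rows --plan '[[1,[-0.06,0.33,0],-0.045],[1,[-0.12,0.66,0],-0.09],[1,[-0.18,1,0],-0.135],[1,[-0.18,1,0],-0.18],[1,[-0.18,1,0],-0.22]]'

```text
t: 10.45
tool_pos: [0.5853, -0.1024, 0.2203]
tool_rot: [0.113, -3.139, -0.014]
ft_force: [-0.3, -0.8, -0.6]
width: -0.0001
grasp_force: 0.0
```

Call:
play_rows --plan '[[1,[0,0,0],-0.045],[1,[0,0,0],-0.09],[1,[0,0,0],-0.14],[1,[0,0,0],-0.14]]'

```text
t: 10.85
tool_pos: [0.5847, -0.1035, 0.2211]
tool_rot: [-0.787, 3.039, 0.013]
ft_force: [0.1, 0.6, 0.9]
width: -0.0002
grasp_force: 0.0
```

Run:
```python
from h import *
c=start(); put(c); print(c,star(-60,.042))
g=star(-60,.042); c=np.array(c)
rows([[*(c[:2]+(np.array(g[:2])-c[:2])*k),z,g[3]] for k,z in ((.5,.22),(1,.22),(1,.2),(1,.2))])
```

```text
[0.5847217378693962, -0.10349732885655152, 0.22110010477791775, 2.077630438355435] [np.float64(0.6538730669589463), np.float64(-0.03161215932167728), 0.122, np.float64(2.0943951023931957)]
[[1, [-0.397, 0.122, 0.009], -0.005], [1, [-0.795, 0.244, 0.009], -0.005], [1, [-0.795, 0.244, 0.176], -0.005], [1, [-0.795, 0.244, 0.176], -0.005]]
```

Call:
play_rows --plan '[[1,[-0.4,0.12,0.01],-0.005],[1,[-0.795,0.244,0.01],-0.005],[1,[-0.795,0.244,0.17],-0.005],[1,[-0.795,0.244,0.17],-0.005],[1,[-0.795,0.244,0.17],-0.005]]'

```text
t: 11.35
tool_pos: [0.6533, -0.0318, 0.2011]
tool_rot: [-0.808, 3.034, 0.012]
ft_force: [0.2, 0.3, 0.9]
width: 0.0002
grasp_force: 0.0
```

Run:
```python
from h import *
c=start(); put(c); print(c)
g=star(-60,.042)
rows([[*g[:2],z,g[3]] for z in (.17,.14,.122,.122)])
rows([star(-60,d) for d in (.036,.030,.025,.021,.021)])
save('side','s5.png');save('top','t5.png')
cv2.imwrite('pics/t5c.png',np.hstack([cv2.resize(cv2.imread('pics/t5.png')[190:320,250:380],None,fx=3,fy=3),cv2.resize(cv2.imread('pics/s5.png')[150:280,260:390],None,fx=3,fy=3)]))
```

```text
[0.6533340844431862, -0.031789791151471354, 0.20109619456968264, 2.0914710322203334]
[[1, [-0.005, -0.001, 0.259], -0.001], [1, [-0.005, -0.001, 0.509], -0.001], [1, [-0.005, -0.001, 0.659], -0.001], [1, [-0.005, -0.001, 0.659], -0.001]]
[[1, [0.05, 0.0, 0.0], 0.0], [1, [0.1, 0.0, 0.0], 0.0], [1, [0.142, 0.0, 0.0], 0.0], [1, [0.175, 0.0, 0.0], 0.0], [1, [0.175, 0.0, 0.0], 0.0]]
```

View pics/t5c.png

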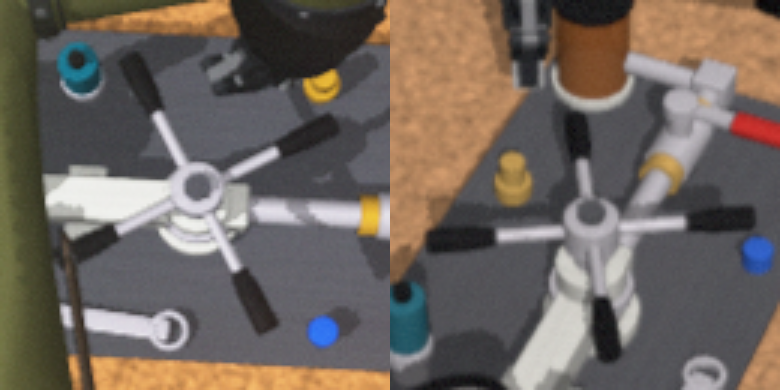

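The finger is above the free sector, just anticlockwise of the (330,130) arm in the crop, and the valve lever is still crosswise. I'll go down and make contact.

Call:
play_rows --plan '[[1,[-0.005,0,0.26],0],[1,[-0.005,0,0.51],0],[1,[-0.005,0,0.66],0],[1,[-0.005,0,0.66],0]]'

```text
t: 11.85
tool_pos: [0.6526, -0.031, 0.1197]
tool_rot: [0.81, -3.034, -0.014]
ft_force: [-0.8, 0.7, -0.3]
width: 0.0003
grasp_force: 0.0
```

Call:
play_rows --plan '[[1,[0.05,0,0],0],[1,[0.1,0,0],0],[1,[0.14,0,0],0],[1,[0.175,0,0],0],[1,[0.175,0,0],0]]'

```text
t: 12.35
tool_pos: [0.6365, -0.041, 0.1233]
tool_rot: [-0.812, 3.029, 0.012]
ft_force: [2.5, 1.3, 2.5]
width: -0.0001
grasp_force: 1.2
```

Run:
```python
from h import *
c=start(); put(c); print(c,star(-60,.021),star(-75))
rows([star(-60-3*k) for k in range(1,6)])
put(star(-75)); rows([star(-75-3*k) for k in range(1,6)])
```

```text
[0.6365053421660891, -0.04103411707770386, 0.12325699663262316, 2.0948938956944048] [np.float64(0.6356865334794731), np.float64(-0.042112159321677285), 0.122, np.float64(2.0943951023931957)] [np.float64(0.6163181353594955), np.float64(-0.05592731433252039), 0.122, np.float64(1.832595714594046)]
[[1, [0.056, -0.012, 0.01], 0.017], [1, [0.094, -0.018, 0.01], 0.033], [1, [0.132, -0.022, 0.01], 0.05], [1, [0.17, -0.023, 0.01], 0.067], [1, [0.208, -0.023, 0.01], 0.083]]
[[1, [0.037, -0.008, 0.0], 0.017], [1, [0.075, -0.014, 0.0], 0.033], [1, [0.113, -0.017, 0.0], 0.05], [1, [0.151, -0.019, 0.0], 0.067], [1, [0.189, -0.019, 0.0], 0.083]]
```

Call:
play_rows --plan '[[1,[0.05,-0.01,0.01],0.017],[1,[0.09,-0.018,0.01],0.033],[1,[0.13,-0.022,0.01],0.05],[1,[0.17,-0.023,0.01],0.067],[1,[0.208,-0.023,0.01],0.083]]'

```text
t: 12.85
tool_pos: [0.6166, -0.0549, 0.1214]
tool_rot: [-0.41, 3.11, 0.015]
ft_force: [3.4, 3.5, 2.2]
width: -0.0
grasp_force: 2.2
```

Call:
play_rows --plan '[[1,[0.037,-0.008,0],0.017],[1,[0.075,-0.014,0],0.033],[1,[0.113,-0.017,0],0.05],[1,[0.151,-0.019,0],0.067],[1,[0.189,-0.019,0],0.083]]'

```text
t: 13.35
tool_pos: [0.5953, -0.0631, 0.1211]
tool_rot: [-0.002, 3.139, 0.015]
ft_force: [3.7, 2.2, -0.4]
width: 0.0001
grasp_force: 2.1
```

```bash
cat >> h.py <<'E'
nd=np.array([np.sin(np.radians(25))*np.cos(PSI),np.sin(np.radians(25))*np.sin(PSI),np.cos(np.radians(25))])
C=np.array([HUB[0]-.22*np.sin(PSI),HUB[1]+.22*np.cos(PSI),.147])
e1=np.cross([-np.sin(PSI),np.cos(PSI),0],nd); e2=np.cross(nd,e1)
def rect(cn,im,N=300,half=.065):
    # dial seen face on: up of picture = -e1, right = e2
    g=[(-1,-1),(1,-1),(1,1),(-1,1)]; src=[proj(cn,C+half*(a*e2+b*e1)) for a,b in g]; dst=[((a+1)*N/2,(b+1)*N/2) for a,b in g]
    H=cv2.getPerspectiveTransform(np.float32(src),np.float32(dst)); return cv2.warpPerspective(im,H,(N,N),flags=cv2.INTER_CUBIC)
E
python3 - <<'E'
from h import *
c=start(); print(c,star(-90))
save('side','s6.png');save('top','t6.png')
cv2.imwrite('pics/d6.png',np.hstack([rect('side',cv2.imread('pics/s0.png' if 0 else 'pics/side0.png')),rect('side',cv2.imread('pics/s6.png')),]+[rect('top',cv2.imread('pics/top0.png'),200)[:0].reshape(300,0,3) if 0 else cv2.resize(rect('top',cv2.imread('pics/top0.png')),(200,300))]))
E
```

```text
[0.5953331790980608, -0.0630762832287326, 0.1211045506146474, 1.5719118673641155] [np.float64(0.595), np.float64(-0.064), 0.122, np.float64(1.5707963267948966)]
```

View pics/d6.png

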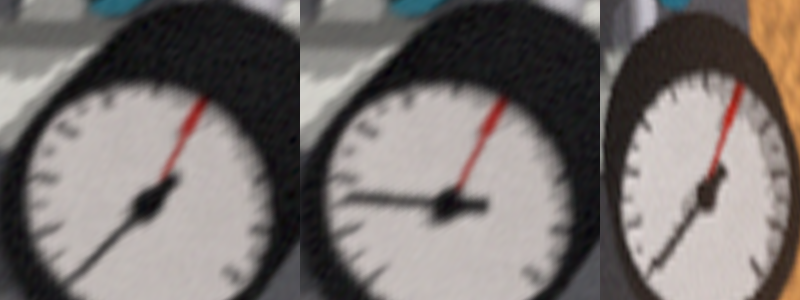

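The rectified dial views show the zero at lower left, the red hand at about 28° past the top, and the pointer now about 45–50° up from zero. I'll triangulate the pivot and automate the hand readings.

```bash
cat > dial.py <<'E'
from h import *
import h
def tri():
    A=[];b=[]
    for cn,q in (('side',(148,203)),('top',(157,195))):
        a=(q[0]/150-1)*.065; e=(q[1]/150-1)*.065; u,v=proj(cn,C0+a*e2+e*e1)
        c,f=cam(cn);R=np.array(c['R']);o=-R.T@np.array(c['t']);d=R.T@np.array([(u-c['cx'])/f,(v-c['cy'])/f,1]);d/=np.linalg.norm(d)
        M=np.eye(3)-np.outer(d,d);A.append(M);b.append(M@o)
    return np.linalg.lstsq(np.vstack(A),np.hstack(b),rcond=None)[0]
C0=C.copy(); h.C=tri()
def read(cn,im):
    r=rect(cn,im,400,.06).astype(float); px=200/.06
    th=np.radians(np.arange(-160,160,.5)); rr=np.arange(.018,.036,.001)*px
    X=200+np.outer(rr,np.sin(th)); Y=200-np.outer(rr,np.cos(th))
    S=np.stack([cv2.remap(r[:,:,k].astype(np.float32),X.astype(np.float32),Y.astype(np.float32),1) for k in range(3)],-1).mean(0)
    redness=S[:,2]-S[:,1]; dark=255-S[:,2]
    def pk(w,near=None):
        i=w.argmax(); sl=slice(max(i-10,0),i+11); q=np.clip(w[sl]-np.median(w),0,None); return np.degrees((th[sl]*q).sum()/q.sum()),w[i]-np.median(w)
    return pk(redness),pk(dark),r
E
python3 - <<'E'
from dial import *
print(h.C)
for n,f in (('side','side0'),('top','top0'),('side','s6'),('top','t6')):
    a,b,r=read(n,cv2.imread(f'pics/{f}.png')); print(f,'red',a,'black',b)
    cv2.imwrite(f'pics/r_{f}.png',r)
E
```

```text
[0.58481268 0.24391233 0.14248594]
side0 red (np.float64(28.954717790820386), np.float32(62.238075)) black (np.float64(-136.57090945090843), np.float32(114.23429))
top0 red (np.float64(23.41271774966048), np.float32(82.54265)) black (np.float64(-132.5237100642532), np.float32(118.621475))
s6 red (np.float64(28.933146660931087), np.float32(62.56788)) black (np.float64(-89.10713788231183), np.float32(107.47555))
t6 red (np.float64(78.33931982231934), np.float32(2.4701042)) black (np.float64(11.950867297951431), np.float32(8.199799))[ WARN:0@0.589] global loadsave.cpp:1063 imwrite_ Unsupported depth image for selected encoder is fallbacked to CV_8U.
```

Call:
play_rows --plan '[[1,[0.037,-0.008,0],0.017],[1,[0.075,-0.014,0],0.033],[1,[0.113,-0.017,0],0.05],[1,[0.151,-0.019,0],0.067],[1,[0.189,-0.019,0],0.083]]'

```text
t: 13.95
tool_pos: [0.5725, -0.0659, 0.1207]
tool_rot: [0.405, 3.114, 0.014]
ft_force: [4.2, 2.0, 0.8]
width: 0.0002
grasp_force: 2.1
```

Call:
play_rows --plan '[[1,[0.037,-0.008,0],0.017],[1,[0.075,-0.014,0],0.033],[1,[0.113,-0.017,0],0.05],[1,[0.151,-0.019,0],0.067],[1,[0.189,-0.019,0],0.083]]'

```text
t: 14.45
tool_pos: [0.5499, -0.0625, 0.1207]
tool_rot: [-0.807, -3.036, -0.014]
ft_force: [5.2, 0.1, -0.3]
width: 0.0003
grasp_force: 2.0
```

Call:
play_rows --plan '[[1,[0.037,-0.008,0],0.017],[1,[0.075,-0.014,0],0.033],[1,[0.113,-0.017,0],0.05],[1,[0.151,-0.019,0],0.067],[1,[0.189,-0.019,0],0.083]]'

```text
t: 14.95
tool_pos: [0.5289, -0.0534, 0.1207]
tool_rot: [-1.194, -2.904, -0.013]
ft_force: [3.3, -0.9, -0.8]
width: -0.0
grasp_force: 1.9
```

Run:
```python
from dial import *
save('side','s7.png'); print(start(),star(-135),ctrl.state()['joints'][5])
print(read('side',cv2.imread('pics/s7.png'))[:2])
put(start());
```

```text
[0.5283618778005443, -0.0532466447210375, 0.12063949164354197, 0.7881439415001625] [np.float64(0.5290380592228743), np.float64(-0.05324621202458749), 0.122, np.float64(0.7853981633974483)] -2.6254224186008432
((np.float64(28.930981837650446), np.float32(62.869125)), (np.float64(-22.57590215207944), np.float32(101.41382)))
```

Call:
play_rows --plan '[[1,[0.037,-0.008,0],0.017],[1,[0.075,-0.014,0],0.033],[1,[0.113,-0.017,0],0.05],[1,[0.151,-0.019,0],0.067],[1,[0.189,-0.019,0],0.083]]'

```text
t: 15.5
tool_pos: [0.5109, -0.0394, 0.1206]
tool_rot: [-1.56, -2.723, -0.011]
ft_force: [4.3, -2.2, 0.3]
width: 0.0001
grasp_force: 1.9
```

Run:
```python
from dial import *
save('side','s8.png'); c=start(); print(c,star(-150))
print(read('side',cv2.imread('pics/s8.png'))[:2])
put(c); rows([star(-150-2*k) for k in range(1,6)])
```

```text
[0.5104781568192225, -0.0390784923584971, 0.12059804408460159, 0.5279423582612475] [np.float64(0.5113878406783227), np.float64(-0.038820508075688764), 0.122, np.float64(0.5235987755982987)]
((np.float64(28.91545452166878), np.float32(62.315247)), (np.float64(0.4123691447200049), np.float32(110.70688)))
[[1, [0.023, 0.002, -0.012], 0.012], [1, [0.048, -0.002, -0.012], 0.024], [1, [0.073, -0.006, -0.012], 0.035], [1, [0.098, -0.008, -0.012], 0.046], [1, [0.124, -0.01, -0.012], 0.057]]
```

Call:
play_rows --plan '[[1,[0.025,-0.003,0],0.011],[1,[0.05,-0.007,0],0.022],[1,[0.075,-0.01,0],0.033],[1,[0.1,-0.013,0],0.044],[1,[0.126,-0.014,0],0.055]]'

```text
t: 16.05
tool_pos: [0.5091, -0.0568, 0.119]
tool_rot: [-1.722, -2.59, -0.047]
ft_force: [-0.3, -0.2, -0.1]
width: -0.0001
grasp_force: 0.0
```

Run:
```python
from dial import *
save('side','s9.png'); c=start(); print(c,star(-160),ctrl.state()['joints'][5])
print(read('side',cv2.imread('pics/s9.png'))[:2])
put(c); rows([[*star(-160-1*k)[:3],max(c[3]-.0175*k,.26)] for k in range(1,6)])
```

```text
[0.5090767800284627, -0.05754095768330908, 0.11896965053797523, 0.3950907691803076] [np.float64(0.501966530099711), np.float64(-0.026865564598400022), 0.122, np.float64(0.34906585039886595)] -2.989134792549322
((np.float64(28.940787809040806), np.float32(62.703857)), (np.float64(3.37688168647174), np.float32(112.01918)))
[[1, [0.271, 0.041, -0.025], 0.006], [1, [0.284, 0.039, -0.025], 0.011], [1, [0.296, 0.038, -0.025], 0.017], [1, [0.309, 0.036, -0.025], 0.022], [1, [0.322, 0.035, -0.025], 0.028]]
```

The wrist joint is at its limit again, so the tool slid back off the arm; the pointer is safely short at about 25° to go. I'll back off, turn the tool the other way and finish with a skewed fingertip.

Call:
play_rows --plan '[[1,[-0.2,0,0],-0.03],[1,[-0.2,0,0],-0.07],[1,[-0.2,0,0],-0.1],[1,[-0.2,0,0],-0.1],[1,[-0.2,0,0],-0.1]]'

```text
t: 16.6
tool_pos: [0.5185, -0.0784, 0.1182]
tool_rot: [-1.3, -2.832, -0.054]
ft_force: [-0.1, 0.1, 0.2]
width: -0.0003
grasp_force: 0.0
```

Run:
```python
from dial import *
c=start(); print(c,ctrl.state()['joints'],ctrl.state()['qvel'].round(3) if hasattr(ctrl.state()['qvel'],'round') else '')
put(c)
def sk(p,d=.025,r=.088): return [*star(p,d,r)[:3],.65]
rows([sk(-152,d) for d in (.045,.038,.033,.029,.025)])
```

```text
[0.5185206538796999, -0.07841113372672921, 0.1182037346286153, 0.709563553959098] [ 0.2034093  -0.13252846 -0.27305495 -0.04304806 -1.43024303 -2.62902028] [ 0.005 -0.004 -0.001 -0.001  0.    -0.001]
[[1, [0.117, 0.099, -0.032], 0.019], [1, [0.174, 0.112, -0.032], 0.019], [1, [0.214, 0.121, -0.032], 0.019], [1, [0.247, 0.128, -0.032], 0.019], [1, [0.279, 0.136, -0.032], 0.019]]
```

Call:
play_rows --plan '[[1,[0.117,0.1,-0.03],0.02],[1,[0.174,0.112,-0.03],0.02],[1,[0.214,0.12,-0.03],0.02],[1,[0.25,0.128,-0.03],0.02],[1,[0.25,0.128,-0.03],0.02]]'

```text
t: 17.1
tool_pos: [0.5104, -0.0454, 0.1234]
tool_rot: [-1.383, -2.792, -0.053]
ft_force: [-0.8, -0.0, -0.3]
width: 0.0
grasp_force: 0.0
```

Run:
```python
from dial import *
def sk(p,d=.025,r=.088): return [*star(p,d,r)[:3],.65]
c=start(); print(c,sk(-152,.029),ctrl.state()['ft_force'])
put(c)
save('side','s10.png');print(read('side',cv2.imread('pics/s10.png'))[:2])
rows([sk(p) for p in (-152,-154,-156,-158,-159)])
```

```text
[0.5104067532189815, -0.045356031618749265, 0.12335058741131878, 0.6503839657600299] [np.float64(0.5109152871492052), np.float64(-0.04591897771806726), 0.122, 0.65] [-0.79458495 -0.01589655 -0.33058373]
((np.float64(28.905062842584), np.float32(62.56505)), (np.float64(3.3575639820349705), np.float32(112.80078)))
[[1, [0.027, 0.006, 0.011], 0.0], [1, [0.053, 0.003, 0.011], 0.0], [1, [0.08, 0.002, 0.011], 0.0], [1, [0.106, 0.001, 0.011], 0.0], [1, [0.12, 0.001, 0.011], 0.0]]
```

Call:
play_rows --plan '[[1,[0.027,0.006,0.01],0],[1,[0.053,0.003,0.01],0],[1,[0.08,0.002,0.01],0],[1,[0.106,0,0.01],0],[1,[0.12,0,0.01],0]]'

```text
t: 17.65
tool_pos: [0.5021, -0.0342, 0.1228]
tool_rot: [-1.385, -2.792, -0.052]
ft_force: [3.0, -2.3, -2.4]
width: -0.0004
grasp_force: 1.8
```

Run:
```python
from dial import *
def sk(p,d=.025,r=.088): return [*star(p,d,r)[:3],.65]
c=start(); print(c,sk(-159),ctrl.state()['joints'][5])
put(c)
save('side','s11.png');print(read('side',cv2.imread('pics/s11.png'))[:2])
rows([sk(p) for p in (-160,-161,-162,-163,-164)])
```

```text
[0.5020567758208037, -0.03416039937735328, 0.12279161343688946, 0.649656819274633] [np.float64(0.5018041212068787), np.float64(-0.03387589022241646), 0.122, 0.65] -2.7882399932399338
((np.float64(28.89995894866115), np.float32(63.023407)), (np.float64(8.942200522966662), np.float32(116.86275)))
[[1, [0.016, -0.0, 0.007], -0.0], [1, [0.03, 0.0, 0.007], -0.0], [1, [0.043, 0.001, 0.007], -0.0], [1, [0.056, 0.002, 0.007], -0.0], [1, [0.07, 0.003, 0.007], -0.0]]
```

Call:
play_rows --plan '[[1,[0.016,0,0],0],[1,[0.03,0,0],0],[1,[0.045,0,0],0],[1,[0.06,0.002,0],0],[1,[0.08,0.003,0],0]]'

```text
t: 18.2
tool_pos: [0.4964, -0.0262, 0.1232]
tool_rot: [-1.384, -2.791, -0.052]
ft_force: [3.1, -3.0, -0.9]
width: 0.0002
grasp_force: 1.8
```

Run:
```python
from dial import *
def sk(p,d=.025,r=.088): return [*star(p,d,r)[:3],.65]
c=start(); print(c,sk(-165))
put(c)
save('side','s12.png');print(read('side',cv2.imread('pics/s12.png'))[:2])
rows([sk(p) for p in (-166,-167,-168,-169,-170)])
```

```text
[0.4964198569214593, -0.02620828841619277, 0.12318961339413806, 0.6496119507347143] [np.float64(0.496469003414125), np.float64(-0.025924221626248554), 0.122, 0.65]
((np.float64(28.406457639613286), np.float32(67.62103)), (np.float64(18.906801823385855), np.float32(121.9819)))
[[1, [0.015, 0.003, 0.01], -0.0], [1, [0.028, 0.005, 0.01], -0.0], [1, [0.041, 0.007, 0.01], -0.0], [1, [0.054, 0.009, 0.01], -0.0], [1, [0.067, 0.012, 0.01], -0.0]]
```

Call:
play_rows --plan '[[1,[0.014,0.002,0],0],[1,[0.028,0.005,0],0],[1,[0.042,0.007,0],0],[1,[0.052,0.009,0],0],[1,[0.052,0.009,0],0]]'

```text
t: 18.75
tool_pos: [0.4934, -0.0205, 0.1234]
tool_rot: [-1.384, -2.791, -0.053]
ft_force: [2.1, -2.8, -1.1]
width: -0.0
grasp_force: 1.3
```

Run:
```python
from dial import *
c=start(); print(c); put(c)
save('side','s13.png');a,b,r=read('side',cv2.imread('pics/s13.png'));print(a,b)
cv2.imwrite('pics/d13.png',r.clip(0,255).astype(np.uint8))
```

```text
[0.4934102556789949, -0.02046501744413519, 0.12335928716470962, 0.6499562740917001]
(np.float64(29.828378382019807), np.float32(37.308105)) (np.float64(25.37025589012124), np.float32(122.6152))
```

View pics/d13.png

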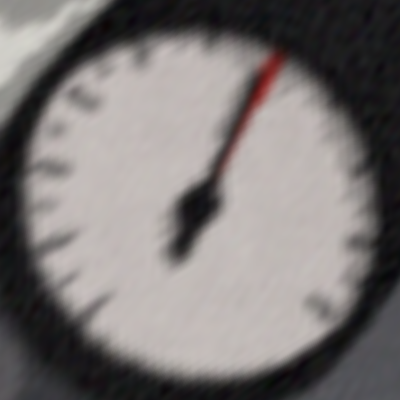

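The black pointer now lies just left of the red hand (black at about (245,95), red at (275,65)), with about 3° to go. I'll give it one small final nudge.

Call:
play_rows --plan '[[1,[0.006,0.001,0],0],[1,[0.012,0.003,0],0],[1,[0.02,0.005,0],0],[1,[0.02,0.005,0],0],[1,[0.02,0.005,0],0]]'

```text
t: 19.3
tool_pos: [0.4925, -0.0183, 0.1234]
tool_rot: [-1.384, -2.791, -0.052]
ft_force: [2.6, -3.2, -0.5]
width: 0.0001
grasp_force: 1.4
```

Call:
play_rows --plan '[[1,[-0.03,0,0],0],[1,[-0.1,0,0],0],[1,[-0.16,0,0],0],[1,[-0.16,0,-0.3],0],[1,[-0.16,0,-0.6],0]]'

```text
t: 19.8
tool_pos: [0.5043, -0.0374, 0.1943]
tool_rot: [-1.384, -2.788, -0.049]
ft_force: [1.1, -0.5, 0.5]
width: -0.0
grasp_force: 0.0
```

Call:
play_rows --plan '[[1,[0,0,-0.25],0],[1,[-0.2,-0.3,-0.4],0],[1,[-0.4,-0.6,-0.4],0],[1,[-0.5,-0.7,-0.4],0],[1,[-0.5,-0.7,-0.4],0]]'

```text
t: 20.3
tool_pos: [0.4741, -0.1393, 0.2387]
tool_rot: [-1.389, -2.789, -0.052]
ft_force: [-0.2, 0.8, 0.8]
width: -0.0002
grasp_force: 0.0
```

Run:
```python
from dial import *
s=ctrl.state();print(start(),s['t'],s['ft_force'])
save('side','s14.png');save('top','t14.png');out=[]
for n,f in (('side','s14'),('top','t14')):
    a,b,r=read(n,cv2.imread(f'pics/{f}.png'));print(a,b); out.append(r.clip(0,255).astype(np.uint8))
cv2.imwrite('pics/d14.png',np.hstack(out))
im=cv2.imread('pics/s14.png')[:,:,::-1].astype(int)
m=(im[:,:,0]>140)&(im[:,:,1]<70)&(im[:,:,2]<70); m[:120]=0;m[230:]=0;m[:,:330]=0;m[:,440:]=0
ys,xs=np.nonzero(m); P=np.array([ray('side',x,y,.112) for x,y in zip(xs,ys)])[:,:2]
c=P.mean(0); w,v=np.linalg.eigh(np.cov((P-c).T)); print(len(P),c,v[:,1])
```

```text
[0.47412414737123204, -0.13930978598554364, 0.23867751620725539, 0.6463874409641002] 20.3 [-0.16100209  0.79060471  0.80269365]
(np.float64(31.301710600773706), np.float32(9.2228775)) (np.float64(27.37435078526033), np.float32(128.63306))
(np.float64(20.98023948461186), np.float32(27.239235)) (np.float64(24.941132880483522), np.float32(131.48279))
166 [ 0.51234189 -0.14827239] [-0.99992596 -0.01216856]
```

View pics/d14.png

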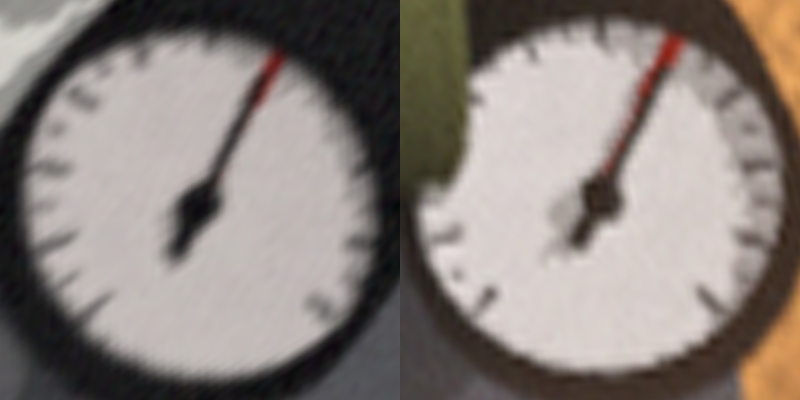

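The pointer covers the red hand in both views: -1.5° in the side view and +1.5° in the top view. The lever is still crosswise and the arm is clear.

```bash
python3 -c "
from plant import ctrl
print(ctrl.sign_off())"
```

```text
the job is handed in; nothing more can be done
None
```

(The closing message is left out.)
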